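# Offer the tin's lid up to its hinge and hold it for the pin

## Task

The hinge pin of the steel tin has come out and its lid stands in a slot of the bamboo organiser. Take the lid out, bring it upright to the back of the tin with its cork-lined inside facing the tin's mouth, and lower its knuckle between the tin's two knuckles until the holes line up so that the pin could be slid straight through. Finish still holding the lid there steadily in the gripper, without pressing it against the tin, and leave the tin and everything else where they are.

Things in the scene. Friction and masses are not known exactly. Their poses are not given: they have to be found in the camera images.
- tin: Open steel tin, loose, 0.6 kg: 90 (x) x 120 (y) x 55 mm high. Origin: centre of its underside, on the cart top (the work surface, height 0); z up, front to -x. Two fixed hinge knuckles (tubes along y, 12 mm outside, 7 mm bore, 20 mm long) behind its rear wall at x = 52.5, y = +30 and -30, z = 60 mm; the gap between them is 40 mm.
- tin_hinge (a point): Point on the tin's hinge line midway between its knuckles: (52.5, 0, 60) mm in the tin's frame; axes as the tin's, bores along y. With bores in line the lid's knuckle has 2 mm free at each end, and the lid panel's lower edge is 1.5 mm above the tops of the tin's knuckles: a lid that rests on them is 1.5 mm too low.
- lid: Loose lid, 0.15 kg, standing upright in a slot on its hinge edge. Origin: centre of its underside; z up, y along the hinge. Panel x -5 to 5, y -60 to 60, z 13.5 to 103.5 mm, flat faces: brown cork (inside) at -x, bare metal at +x. Below it one knuckle, 12 mm outside, 36 mm long, bore axis along y at x 0, z 6 mm. Held open on the tin, its axes point as the tin's axes do.
- lid_bore_left (a point): Mouth of the lid's 7 mm bore at the +y end of its knuckle: (0, 18, 6) mm in the lid's frame.
- lid_bore_right (a point): Mouth of the lid's 7 mm bore at the -y end of its knuckle: (0, -18, 6) mm in the lid's frame.
- organiser: Bamboo organiser, fixed on the cart top: 72 (x) x 142 (y) x 56 mm high; origin: centre of its underside. Three slots at x = -22, 0, +22 mm, each 16 mm wide, 130 mm long (y), floor 6 mm above the underside, open on top. The lid stands in one, about 53 mm out of it; the remotes in the others are lower than the walls.
- remote: black projector remote lying on its long edge in a slot, 13.5 x 118 x 42 mm; origin: centre of its underside. Not to be disturbed.
- white_remote: white remote lying on its long edge in a slot, 12 x 110 x 36 mm; origin: centre of its underside. Not to be disturbed.
- coaster: round cork coaster, diameter 100, thickness 6 mm, at the back of the cart; origin: centre of its underside. Not to be disturbed.
- pin: brass hinge pin, 3.5 mm thick, 80 mm long along its y, with a bent end, lying on the coaster; origin: middle of its underside. It stays there.
- clicker: red plastic fidget clicker, 44 x 30 x 18 mm, at the left side of the cart; origin: centre of its underside. Not to be disturbed.
- glasses_case: glasses case, 158 x 58 x 42 mm, at the right side of the cart; origin: centre of its underside. Not to be disturbed.
- candle: Candle jar, diameter 66, height 75 mm, at the back of the cart; origin: centre of its underside. Not to be disturbed. Also at the back, fixed: a projector 150 x 200 x 85 mm (right) and a round speaker, diameter 80, height 116 mm (left). The cart's rim is 22 mm high.

How it is judged:
By the outcome, as a careful person would: the job done as asked, in the order asked, and still so for the second after the job is handed in, while the arm keeps its last pose, push and grip.
It also fails if it takes over 37 s, if anything falls off the work surface, if the arm or the gripper's body presses on something with over 40 N, if the wrist force passes 120 N, or if a joint passes its speed limit or range.

## Robot

A 6-joint arm with a two-finger parallel gripper is mounted at the origin on the work surface. World frame = base frame: x ahead of the robot, y to its left, z up, the work surface at z = 0. Lengths are in mm, angles in degrees, forces in N, time in s.
With the tool pointing down it reaches from about 300 to 850 mm from the base axis. Payload 4.2 kg.
Tool frame: the origin (TCP) lies at the very end of the fingers, on their centre line; the grasp point (between the pads) lies 19 mm behind it (env.grip_depth is the distance from the TCP to the grasp point, in mm); z points along the fingers, y is the line along which they close (so a half turn about z gives the same grasp; the last joint's range is limited). The gripper opens to 91 mm and grips with 3 to 60 N. Pads are 32 mm wide; open, the fingers measure 118 mm over their backs; the gripper's body (76 mm by 178 mm) begins 60 mm behind the grasp point.
Start: joints at [65.317, 18.312, 89.639, -0, 72.044, -1.146], TCP at [229.626, 527.176, 213.976] pointing down, gripper open.
Joint ranges: [-177.97, 177.97], [-48.28, 115.42], [12.27, 149.76], [-77.06, 257.06], [2.81, 150.46], [-146.56, 146.56]. Speed limits (degrees/s): [147.25, 147.25, 180, 180, 180, 180].

## Interface

Orientations are given as [roll, pitch, yaw] about the fixed x, y, z axes, in that order (R = Rz(yaw) Ry(pitch) Rx(roll)).
In Python, from workcell import env, cams gives the robot as it stands.
- The arm moves only by the tool apply_moves, never from a script. Its argument "deltas" is a list of rows, each a list of 5 numbers: the shift along the tool's x, y, z in m, then the turn about the tool's z in rad, then the opening, from -1 (shut) to 1 (fully open), so that 0 is half open. In form: [[tx, ty, tz, roll, gripper], ...]. A call has 1 to 5 rows; each row is the pose to reach, as a shift and turn from the pose commanded when the call began, along the tool's axes at that moment; what a row does not reach only later rows make up. A row lasts 1/10 s, in which the tool goes at most 50 mm and 8.59 degrees, less where a joint would pass 70% of its speed; a pose out of reach is approached as far as the arm can. A call with a gripper value outside its range is refused whole. The fingers move at their own pace and stop on an object; "grip_force" is the grip in N (left out, the last holds). Time passes only in rows, so rows that repeat a pose let the fingers close. It gives the time, the measured TCP pose, the force, the opening and the grip force at its end, in the units of the state.
- env.state(): the state, without advancing time (a new reading comes with each control period).
- cams.grab_frame(name): name is "side" or "top" or "wrist"; returns the picture (384x512x3 uint8, blue, green, red); there is no depth.
- cams.get_calibration(name): a dict with "mtx" (3x3 intrinsics, pixels), "eye" and "attitude" of the camera in the world; the wrist camera has in their place "tool_from_camera" (4x4, takes a point from camera to tool coordinates, whose origin is the TCP and whose axes are the flange's). Camera axes: x right, y down, z forward; pixel columns grow to the right and rows downward; lengths in mm; the calibration is good to about 2 mm. A picture is of the moment at which its call begins: read the wrist's pose just before it. get_calibration takes no time and is no camera call.
- env.job_done(): hands the job in; it is judged then, once.
The state is a dict: "time_s": time; "qpos": joint angles; "qvel": joint speeds; "effort": joint torques, N m; "ee_pos": TCP position; "ee_rot": TCP orientation; "force": force on the tool from outside, world axes, zero at the start; "torque": the same for the moment, N m; "gripper_width": finger opening in mm; "gripper_force": force on a finger pad.
Only numpy, scipy, OpenCV 4.12 (cv2) and the standard library are available. Lean on these libraries where they do the work, as an engineer would, in place of code of your own. Each camera call takes 0.05 s, during which the arm holds its last target. There are 200 camera calls.

## Working session

There is one attempt and no reset: what is moved stays moved. The work goes in short steps, Python scripts to look and compute and a tool call to move; the robot and the scene stay as the last step left them, time stands still between calls to the robot, and variables do not carry over. Pictures are saved under pics/ and viewed, at most 10 in all, crops included, and the job is handed in when it is done.

Besides the shell and the picture viewer there is one more tool, called by a JSON object that holds its "op" and its "data". apply_moves: Moves the arm, as the interface text tells. Its arguments: {"type":"object","properties":{"deltas":{"type":"array"},"grip_force":{"type":"number"}},"required":["deltas"]}

```bash
mkdir -p pics; ls; python3 - <<'E'
from workcell import env,cams
import cv2,numpy as np
ims=[]
for n in ["top","side"]:
    f=cams.grab_frame(n); cv2.imwrite(f"pics/{n}0.png",f); ims.append(f)
    c=cams.get_calibration(n); print(n,c)
print(cams.get_calibration("wrist"))
s=env.state(); print(s["time_s"],s["ee_pos"],s["ee_rot"],s["force"],s["gripper_width"],env.grip_depth)
cv2.imwrite("pics/t0.png",cv2.resize(ims[0],(800,600),interpolation=cv2.INTER_CUBIC))
cv2.imwrite("pics/s0.png",cv2.resize(ims[1],(800,600),interpolation=cv2.INTER_CUBIC))
E
```

```text
pics
top {'mtx': array([[464.97868419,   0.        , 263.36005292],
       [  0.        , 464.97868419, 195.44206459],
       [  0.        ,   0.        ,   1.        ]]), 'eye': array([ 460.11894472,   -3.54940608, 1172.47492524]), 'attitude': array([-173.25311632,   -0.23727804,  -91.18307397])}
side {'mtx': array([[359.54017671,   0.        , 253.25408136],
       [  0.        , 359.54017671, 194.95512305],
       [  0.        ,   0.        ,   1.        ]]), 'eye': array([ 389.56562845, -579.56250582,  701.02588324]), 'attitude': array([-136.68720755,   -0.72775542,  -18.54829781])}
{'mtx': array([[277.97739489,   0.        , 254.70553872],
       [  0.        , 277.97739489, 191.0133688 ],
       [  0.        ,   0.        ,   1.        ]]), 'tool_from_camera': array([[ 2.44148059e-03, -9.63742142e-01, -2.66824142e-01,
         7.41428108e+01],
       [ 9.99996909e-01,  2.22743761e-03,  1.10483839e-03,
        -3.80179707e-01],
       [-4.70445185e-04, -2.66826014e-01,  9.63744601e-01,
        -1.70591339e+02],
       [ 0.00000000e+00,  0.00000000e+00,  0.00000000e+00,
         1.00000000e+00]])}
0.1 [229.44903331 526.77013599 213.21959217] [-1.79911461e+02  1.61273656e-03  1.56466394e+02] [ 0.51099937 -0.15135933  0.91852379] 91.36072951865131 18.8
```

View pics/t0.png

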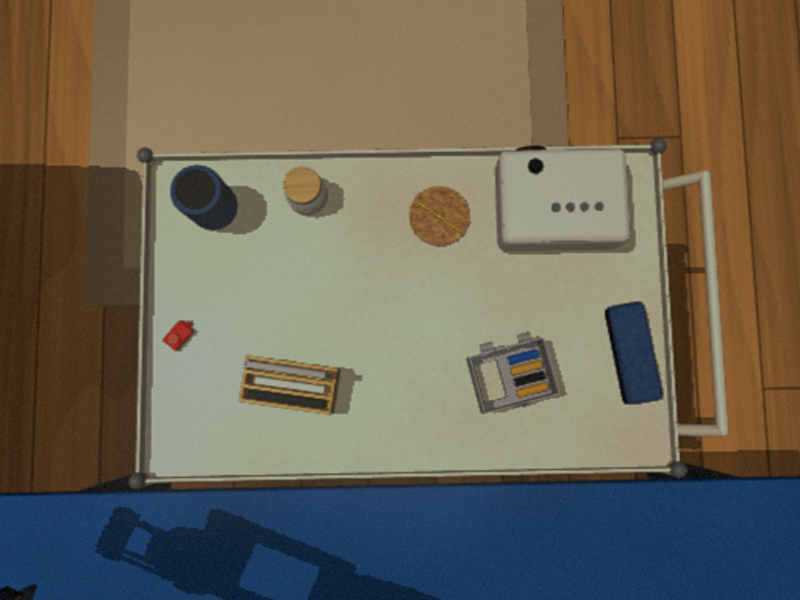

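View pics/s0.png

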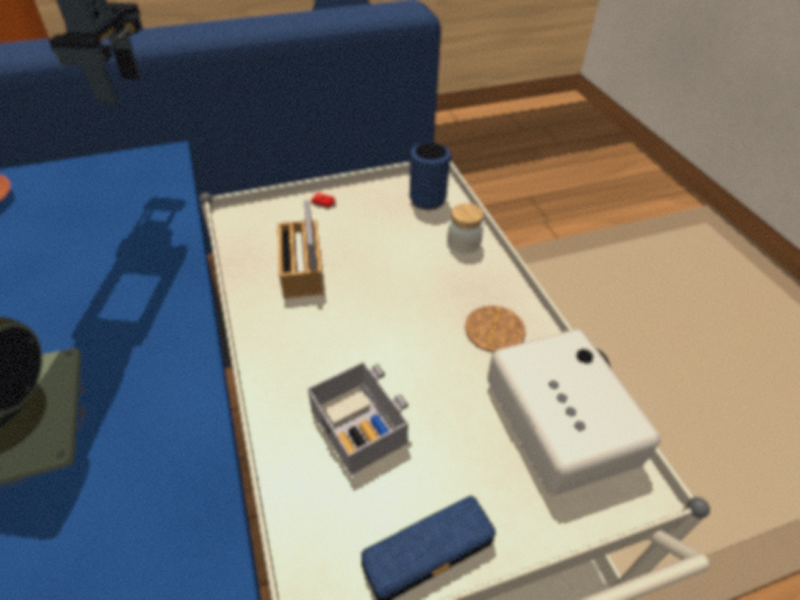

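The top view shows the organiser at about (290,385) with the lid in its rear slot. The tin is at (516,373), with its knuckles on the rear side at (487,349) and (525,337). Next I cast rays for rough poses.

```bash
cat > h.py <<'E'
from workcell import env,cams
import cv2,numpy as np
from scipy.spatial.transform import Rotation as R
def rot(a): return R.from_euler('xyz',a,degrees=True).as_matrix()
def cam(n,s=None):
    c=cams.get_calibration(n)
    if n!="wrist": return c["mtx"],rot(c["attitude"]),np.array(c["eye"])
    T=c["tool_from_camera"]; Rt=rot(s["ee_rot"])
    return c["mtx"],Rt@T[:3,:3],Rt@T[:3,3]+np.array(s["ee_pos"])
def ray(C,uv,z):
    K,Rc,e=C; d=Rc@np.linalg.solve(K,[uv[0],uv[1],1]); return e+d*(z-e[2])/d[2]
def proj(C,p):
    K,Rc,e=C; q=K@(Rc.T@(np.array(p,float)-e)); return q[:2]/q[2]
def tri(C1,u1,C2,u2):
    A=[];b=[]
    for C,u in((C1,u1),(C2,u2)):
        d=C[1]@np.linalg.solve(C[0],[u[0],u[1],1]); d/=np.linalg.norm(d); P=np.eye(3)-np.outer(d,d); A.append(P); b.append(P@C[2])
    return np.linalg.lstsq(np.vstack(A),np.hstack(b),rcond=None)[0]
def tool(s,p):  # world vector -> tool axes (m)
    return rot(s["ee_rot"]).T@np.array(p)/1000
E
python3 - <<'E'
from h import *
C=cam("top")
for n,uv,z in [("orgFL",(238,403),56),("orgFR",(332,413),56),("orgBR",(339,366),56),("orgBL",(246,355),56),("lidL",(247,361),110),("lidR",(326,374),110),
 ("tinFL",(482,411),55),("tinFR",(563,393),55),("tinBR",(545,338),55),("tinBL",(469,357),55),("kL",(487,349),62),("kR",(525,338),62)]:
    print(n,ray(C,np.array(uv)/1.5625,z).round(0))
s=env.state(); print(s["qpos"],rot(s["ee_rot"]).round(3))
E
```

```text
orgFL [448. 256.  56.]
orgFR [430. 113.  56.]
orgBR [501. 102.  56.]
orgBL [521. 244.  56.]
lidL [509. 231. 110.]
lidR [488. 116. 110.]
tinFL [ 428. -115.   55.]
tinFR [ 453. -240.   55.]
tinBR [ 537. -216.   55.]
tinBL [511. -98.  55.]
kL [ 522. -125.   62.]
kR [ 538. -184.   62.]
[ 6.53182933e+01  1.83481857e+01  8.96968591e+01 -3.55984744e-03
  7.20434443e+01 -1.14699890e+00] [[-0.917  0.399 -0.001]
 [ 0.399  0.917 -0.001]
 [-0.    -0.002 -1.   ]]
```

{"op": "apply_moves", "data": {"deltas": [[-0.043, -0.024, -0.006, 0.145, 1], [-0.086, -0.048, -0.012, 0.29, 1], [-0.129, -0.072, -0.018, 0.435, 1], [-0.172, -0.096, -0.024, 0.58, 1], [-0.19, -0.106, -0.026, 0.72, 1]]}}

```text
time_s: 0.6
ee_pos: [363.3, 351.1, 240.4]
ee_rot: [180.0, 0.1, 114.7]
force: [0.3, 0.8, -0.3]
gripper_width: 91.1
gripper_force: 0.0
```

```bash
python3 - <<'E'
from h import *
s=env.state(); f=cams.grab_frame("wrist"); cv2.imwrite("pics/w1.png",f)
print(s["time_s"],s["ee_pos"],s["ee_rot"],s["qpos"].round(1))
print(tool(s,np.array([498,174,250])-s["ee_pos"]))
E
```

```text
0.6 [363.25217359 351.08157892 240.35723071] [1.79966914e+02 7.20327878e-02 1.14711012e+02] [42.8 11.  95.8 -0.1 73.1 18.1]
[-0.217208    0.0483866  -0.00934176]
```

View pics/w1.png

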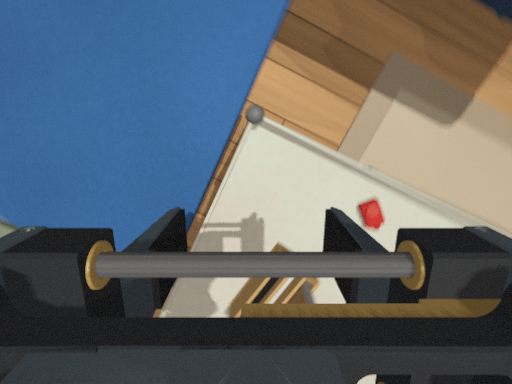

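The view is mostly covered by the fingers; the lid shows only at (295,285), next to the bar. I'll go past it so that it lies on the camera's clear side.

{"op": "apply_moves", "data": {"deltas": [[-0.048, -0.003, -0.003, 0.12, 1], [-0.096, -0.005, -0.006, 0.24, 1], [-0.144, -0.008, -0.01, 0.36, 1], [-0.192, -0.01, -0.014, 0.48, 1], [-0.24, -0.013, -0.017, 0.57, 1]]}}

```text
time_s: 1.15
ee_pos: [452.2, 130.2, 256.9]
ee_rot: [-180.0, -0.0, 82.4]
force: [0.6, -0.1, -0.4]
gripper_width: 91.4
gripper_force: 0.0
```

{"op": "apply_moves", "data": {"deltas": [[-0.025, 0.0, 0, 0, 1], [-0.04, 0.0, 0, 0, 1], [-0.04, 0.0, 0, 0, 1]]}}

```text
time_s: 1.45
ee_pos: [446.4, 90.7, 256.6]
ee_rot: [-179.9, 0.0, 82.5]
force: [-0.2, 0.8, -0.1]
gripper_width: 91.5
gripper_force: 0.0
```

```bash
python3 - <<'E'
from h import *
s=env.state(); f=cams.grab_frame("wrist"); cv2.imwrite("pics/w2.png",f); np.save("w2.npy",np.r_[s["ee_pos"],s["ee_rot"]])
cv2.imwrite("pics/w2c.png",cv2.resize(f[0:260,100:420],(800,650))[:600])
print(s["time_s"],s["ee_pos"],s["ee_rot"],s["qpos"].round(1))
E
```

```text
1.45 [446.36139439  90.66744431 256.63003765] [-1.79949729e+02  1.42944774e-02  8.24663371e+01] [10.   5.9 99.7  0.  74.4 17.6]
```

View pics/w2c.png

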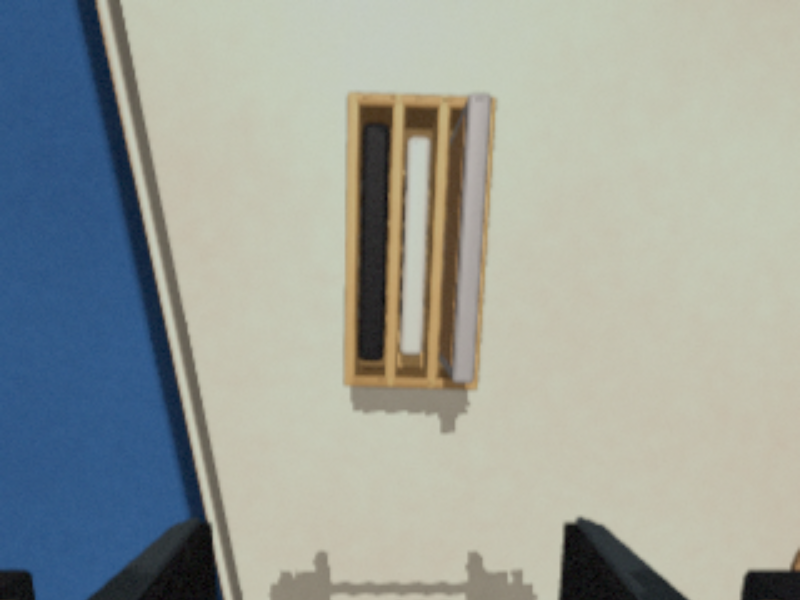

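The close view (crop, 2.5x) shows the lid's grey top edge from (479,97) to (462,380). On its left (−x) side there is a brown, cork-like face. The remotes lie in the other two slots.

```bash
python3 - <<'E'
from h import *
f=cv2.imread("pics/w2.png"); p=np.load("w2.npy"); s=dict(ee_pos=p[:3],ee_rot=p[3:])
print(f[95,286],f[95,280],f[60,284],f[60,290],f[100,276],f[144,279],f[80,310])
h=cv2.cvtColor(f,cv2.COLOR_BGR2HSV)
b=f.astype(int); m=((b[...,0]-b[...,1]>-3)&(b[...,1]>100)&(h[...,1]<60)).astype(np.uint8); m[:, :272]=0; m[:,302:]=0; m[:34]=0; m[158:]=0
n,l,st,_=cv2.connectedComponentsWithStats(m); k=1+np.argmax(st[1:,4]); print(st[k])
ys,xs=np.where(l==k)
C=cam("wrist",s)
P=np.array([ray(C,(x,y),109.5)[:2] for x,y in zip(xs,ys)],np.float32)
(c,wh,a)=cv2.minAreaRect(P); print("lid",c,wh,a)
d=cv2.fitLine(P,cv2.DIST_L2,0,.01,.01).ravel(); print(d, "yaw",np.degrees(np.arctan2(-d[0]*np.sign(d[1]),abs(d[1]))))
crop=lambda u,v:(100+u/2.5,v/2.5)
for uv in [(350,95),(495,98),(477,386),(346,385)]: print(ray(C,crop(*uv),56).round(1))
E
```

```text
[168 172 176] [44 65 88] [49 74 98] [170 174 180] [101 151 183] [52 66 85] [183 201 199]
[287  49   3   6   8]
lid (499.8974914550781, 222.1978759765625) (4.82713508605957, 1.844482660293579) 71.9538803100586
[3.0157009e-01 9.5344400e-01 4.9978467e+02 2.2226790e+02] yaw -17.551931
[450.9 254.3  56. ]
[519.9 244.1  56. ]
[498.2 106.9  56. ]
[428.8 116.5  56. ]
```

```bash
python3 - <<'E'
from h import *
f=cv2.imread("pics/w2.png"); p=np.load("w2.npy"); s=dict(ee_pos=p[:3],ee_rot=p[3:])
b=cv2.GaussianBlur(f,(3,3),0).astype(int); m=((b[...,2]-b[...,0]<22)&(b[...,1]>135)&(b[...,1]<190)&(b[...,1]-b[...,2]<3)).astype(np.uint8); m[:, :270]=0; m[:,302:]=0; m[:34]=0; m[:,:][158:]=0
n,l,st,_=cv2.connectedComponentsWithStats(m); k=1+np.argmax(st[1:,4]); print(st[k])
ys,xs=np.where(l==k)
C=cam("wrist",s)
P=np.array([ray(C,(x,y),109.5)[:2] for x,y in zip(xs,ys)],np.float32)
(c,wh,a)=cv2.minAreaRect(P); print("lid",c,wh,a)
d=cv2.fitLine(P,cv2.DIST_L2,0,.01,.01).ravel(); print(d, "yaw",np.degrees(np.arctan2(-d[0]*np.sign(d[1]),abs(d[1]))))
print("centre to TCP tool",tool(s,np.r_[c,70]-s["ee_pos"]))
E
```

```text
[282  37  15 115 851]
lid (495.08062744140625, 177.7165985107422) (117.23191833496094, 8.681978225708008) 80.46377563476562
[1.5881230e-01 9.8730880e-01 4.9582065e+02 1.8138924e+02] yaw -9.137963
centre to TCP tool [0.09273182 0.0370495  0.18657447]
```

{"op": "apply_moves", "data": {"deltas": [[0.04, 0.016, 0.01, 0.014, 1], [0.08, 0.032, 0.04, 0.028, 1], [0.0927, 0.037, 0.08, 0.028, 1], [0.0927, 0.037, 0.11, 0.028, 1], [0.0927, 0.037, 0.11, 0.028, 1]]}}

```text
time_s: 2.0
ee_pos: [492.2, 179.9, 142.5]
ee_rot: [-179.5, 0.2, 81.1]
force: [-0.7, -0.9, -0.1]
gripper_width: 91.1
gripper_force: 0.0
```

{"op": "apply_moves", "data": {"deltas": [[0, 0, 0.03, 0, 1], [0, 0, 0.06, 0, 1], [0, 0, 0.0765, 0, 1], [0, 0, 0.0765, 0, 1]]}}

```text
time_s: 2.4
ee_pos: [494.6, 179.3, 69.9]
ee_rot: [-179.9, 0.1, 81.0]
force: [0.1, 0.3, 0.3]
gripper_width: 91.4
gripper_force: 0.0
```

```bash
python3 - <<'E'
from h import *
s=env.state(); f=cams.grab_frame("wrist"); cv2.imwrite("pics/w3.png",f)
print(s["time_s"],s["ee_pos"],s["ee_rot"],s["qpos"].round(1),s["force"])
C=cam("wrist",s); y=np.array([.16,.987]);c=np.array([495.1,177.7])
for t in(-60,0,60): print(proj(C,np.r_[c+t*y,109.5]))
E
```

```text
2.4 [494.61056598 179.30773588  69.87291647] [-1.79860448e+02  5.40061348e-02  8.09949063e+01] [ 18.7  21.9 107.5   0.   50.8  27.7] [0.09134145 0.31597255 0.31134074]
[253.24522204 355.76692644]
[253.76659617 264.05611072]
[254.4159396  149.83522281]
```

View pics/w3.png

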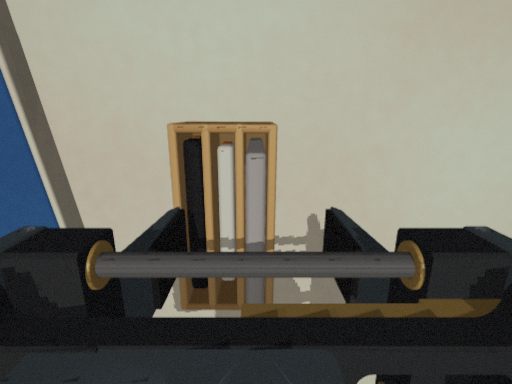

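The lid is centred between the fingers: top edge at u≈256, far end at v≈153. I'll close on it.

{"op": "apply_moves", "data": {"deltas": [[0, 0, 0, 0, -1], [0, 0, 0, 0, -1], [0, 0, 0, 0, -1], [0, 0, 0, 0, -1], [0, 0, 0, 0, -1]], "grip_force": 25}}

```text
time_s: 2.95
ee_pos: [495.6, 178.9, 70.8]
ee_rot: [180.0, -0.0, 80.9]
force: [-0.3, 0.1, 0.8]
gripper_width: 53.7
gripper_force: 0.0
```

{"op": "apply_moves", "data": {"deltas": [[0, 0, 0, 0, -1], [0, 0, 0, 0, -1], [0, 0, 0, 0, -1], [0, 0, 0, 0, -1], [0, 0, 0, 0, -1]]}}

```text
time_s: 3.45
ee_pos: [495.5, 178.9, 70.4]
ee_rot: [-180.0, -0.0, 80.9]
force: [-0.3, -0.5, 0.3]
gripper_width: 13.8
gripper_force: 0.0
```

{"op": "apply_moves", "data": {"deltas": [[0, 0, 0, 0, -1], [0, 0, 0, 0, -1], [0, 0, 0, 0, -1], [0, 0, 0, 0, -1]]}}

```text
time_s: 3.85
ee_pos: [495.4, 178.9, 70.4]
ee_rot: [-180.0, -0.0, 80.9]
force: [-1.3, 0.1, -1.5]
gripper_width: 9.7
gripper_force: 25.0
```

{"op": "apply_moves", "data": {"deltas": [[0, 0, -0.02, 0, -1], [0, 0, -0.05, 0, -1], [0, 0, -0.1, 0, -1], [0, 0, -0.14, 0, -1], [0, 0, -0.14, 0, -1]]}}

```text
time_s: 4.35
ee_pos: [498.8, 180.0, 216.4]
ee_rot: [179.4, -0.3, 80.9]
force: [-0.4, -0.2, -1.0]
gripper_width: 10.0
gripper_force: 25.0
```

```bash
python3 - <<'E'
from h import *
s=env.state(); f=cams.grab_frame("wrist"); cv2.imwrite("pics/w4.png",f); g=cams.grab_frame("side"); t=cams.grab_frame("top"); cv2.imwrite("pics/s4.png",g); cv2.imwrite("pics/t4.png",t)
print(s["time_s"],s["ee_pos"],s["ee_rot"],s["force"],s["gripper_width"])
u,v=proj(cam("side"),s["ee_pos"]).astype(int); print(u,v)
a=g[max(0,v-60):v+90,u-80:u+80]; b=f[:, 130:380]
cv2.imwrite("pics/m4.png",np.hstack([cv2.resize(b,(390,600)),cv2.resize(a,(410,600))]))
E
```

```text
4.35 [498.76968123 180.00468536 216.38190928] [179.36312678  -0.33986964  80.9465809 ] [-0.35771254 -0.21473357 -1.01426055] 10.005237408298065
193 104
```

View pics/m4.png

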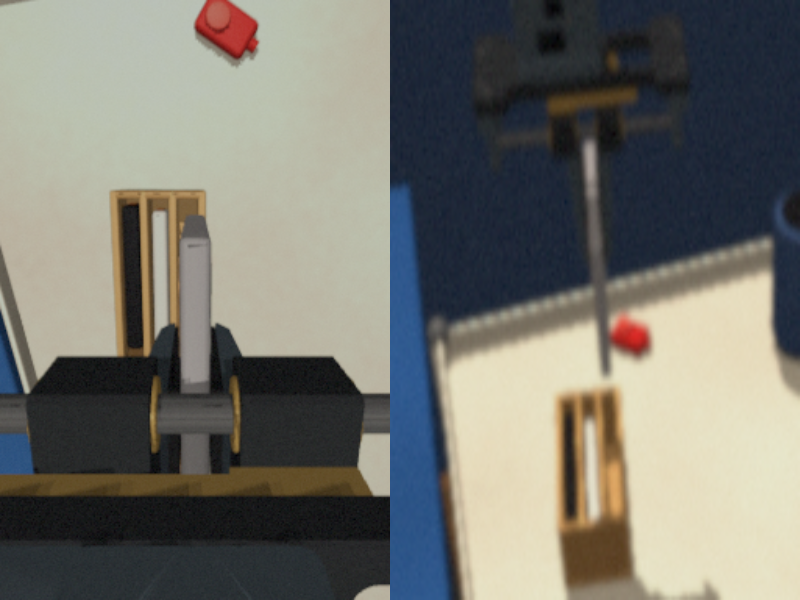

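The lid is held level and clear. The side crop shows it edge-on below the fingers. I'll carry it to a viewing pose behind and to the right of the tin, already at the tin's yaw.

{"op": "apply_moves", "data": {"deltas": [[-0.025, 0.01, 0, -0.04, -1], [-0.065, 0.027, 0, -0.09, -1], [-0.105, 0.044, 0, -0.14, -1], [-0.145, 0.06, 0, -0.19, -1], [-0.185, 0.077, 0, -0.24, -1]]}}

```text
time_s: 5.0
ee_pos: [541.1, -17.4, 207.9]
ee_rot: [-179.7, -0.0, 94.8]
force: [1.1, -0.4, -1.8]
gripper_width: 9.8
gripper_force: 25.0
```

```bash
python3 - <<'E'
from h import *
s=env.state(); print(s["time_s"],s["ee_pos"],s["ee_rot"],s["gripper_width"]); print(tool(s,np.array([600,-240,180])-s["ee_pos"]))
g=cams.grab_frame("side"); cv2.imwrite("pics/s5.png",g)
f=cv2.imread("pics/w4.png"); print([f[r,255].tolist() for r in range(130,175,4)])
E
```

```text
5.0 [541.11807425 -17.42298244 207.86813245] [-1.79714761e+02 -4.92366989e-02  9.48316335e+01] 9.805123837922741
[-0.22676946  0.04006274  0.02747416]
[[61, 92, 120], [61, 94, 121], [84, 86, 90], [86, 88, 93], [84, 86, 89], [86, 90, 93], [139, 143, 147], [136, 140, 144], [142, 147, 151], [143, 148, 153], [142, 148, 151], [145, 148, 154]]
```

{"op": "apply_moves", "data": {"deltas": [[-0.04, 0.007, 0.003, -0.03, -1], [-0.085, 0.015, 0.008, -0.06, -1], [-0.13, 0.023, 0.014, -0.09, -1], [-0.175, 0.031, 0.021, -0.113, -1], [-0.21, 0.037, 0.025, -0.113, -1]]}}

```text
time_s: 5.55
ee_pos: [595.4, -224.0, 181.8]
ee_rot: [-179.7, -0.2, 101.1]
force: [0.6, 0.6, -2.2]
gripper_width: 9.7
gripper_force: 25.0
```

{"op": "apply_moves", "data": {"deltas": [[-0.013, 0.003, 0.015, 0, -1], [-0.017, 0.003, 0.03, 0, -1], [-0.017, 0.003, 0.03, 0, -1], [-0.017, 0.003, 0.03, 0, -1]]}}

```text
time_s: 5.95
ee_pos: [601.9, -236.4, 154.2]
ee_rot: [-179.9, -0.1, 101.2]
force: [1.1, 0.9, -0.7]
gripper_width: 9.8
gripper_force: 25.0
```

```bash
python3 - <<'E'
from h import *
s=env.state(); f=cams.grab_frame("wrist"); cv2.imwrite("pics/w6.png",f); np.save("w6.npy",np.r_[s["ee_pos"],s["ee_rot"]])
g=cams.grab_frame("side"); cv2.imwrite("pics/s6.png",g)
print(s["time_s"],s["ee_pos"],s["ee_rot"],s["gripper_width"],s["qpos"].round(0))
print(proj(cam("side"),s["ee_pos"]))
a=f[0:260,80:340]; u,v=proj(cam("side"),s["ee_pos"]).astype(int); b=g[v-60:v+90,u-50:u+50]
cv2.imwrite("pics/m6.png",np.hstack([cv2.resize(a,(520,520),interpolation=cv2.INTER_CUBIC),cv2.resize(b,(270,520),interpolation=cv2.INTER_CUBIC)]))
E
```

```text
5.95 [ 601.89709515 -236.43453174  154.21924204] [-1.79866355e+02 -1.36659143e-01  1.01239533e+02] 9.773032770772428 [-22.  27.  85.   0.  69. -34.]
[299.0992421  243.39850062]
```

View pics/m6.png

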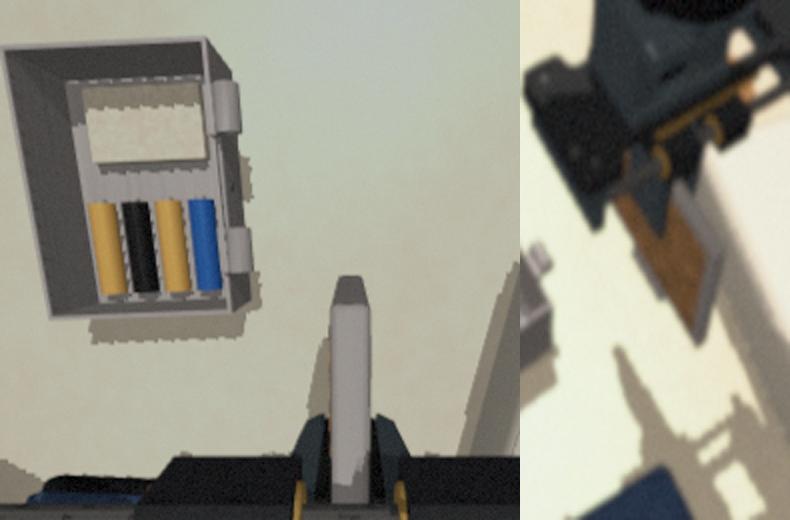

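The cork lining is confirmed on the tin-facing (−x) side, brown at (680,240) in the side crop. In the wrist view (2x crop) the knuckles are at (226,107) and (239,250), and the lid's near end is at (350,305). I'll zoom in on these for accurate readings.

```bash
python3 - <<'E'
from h import *
f=cv2.imread("pics/w6.png")
z=lambda x0,y0:cv2.resize(f[y0:y0+50,x0:x0+50],(400,400),interpolation=cv2.INTER_CUBIC)
def con(a): return cv2.createCLAHE(2,(2,2)).apply(cv2.cvtColor(a,cv2.COLOR_BGR2GRAY))
a=np.hstack([con(z(165,28)),con(z(170,100))]); cv2.imwrite("pics/z6.png",a)
E
```

```text
(no output)
```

View pics/z6.png

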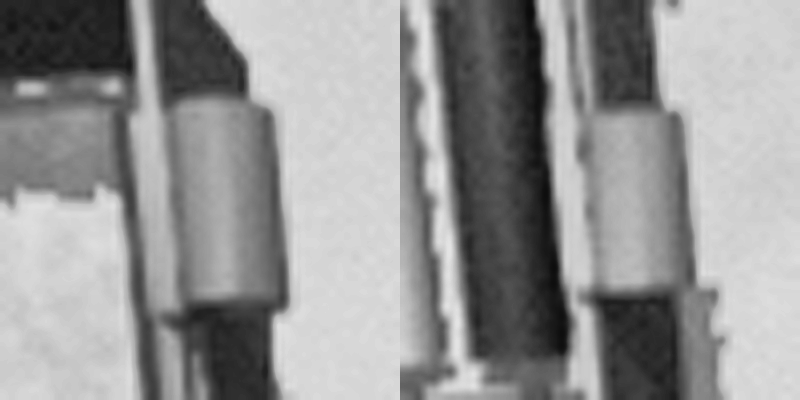

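```bash
cat > m.py <<'E'
from h import *
p=np.load("w6.npy"); s=dict(ee_pos=p[:3],ee_rot=p[3:]); C=cam("wrist",s)
zz=lambda o,u,v:(o[0]+(u+.5)/8-.5,o[1]+(v+.5)/8-.5)
L=(165,28);Rr=(170,100)
kl=ray(C,zz(L,228,205),60);kr=ray(C,zz(Rr,240,200),60)
d=kl-kr; print("axis pts",kl,kr,"yaw",np.degrees(np.arctan2(-d[0],d[1])),np.hypot(*d[:2]))
Z=65
e=[ray(C,zz(L,225,100),Z),ray(C,zz(L,233,298),Z),ray(C,zz(Rr,235,105),Z),ray(C,zz(Rr,243,293),Z)]
c2=lambda u,v:(80+(u+.5)/2-.5,(v+.5)/2-.5)
rim=[ray(C,c2(*q),55) for q in[(207,38),(5,48),(50,318)]]
for q in rim: print("rim",q.round(1))
t=rim[1]-rim[2]; print("front rim yaw",np.degrees(np.arctan2(-t[0],t[1])),np.hypot(*t[:2])); t=rim[0]-rim[1]; print("side rim yaw",np.degrees(np.arctan2(t[1],t[0])),np.hypot(*t[:2]))
yaw=np.radians(11.3); ya=np.array([-np.sin(yaw),np.cos(yaw)]); xa=np.array([np.cos(yaw),np.sin(yaw)])
print("ends along y",[round(float((q[:2])@ya),1) for q in e], "TCP",s["ee_pos"][:2]@ya,s["ee_pos"][:2]@xa)
print("axis x",kl[:2]@xa,kr[:2]@xa,"rim y",[float(q[:2]@ya) for q in rim],"rim x",[float(q[:2]@xa) for q in rim])
# lid in hand: grey top face
f=cv2.imread("pics/w6.png"); ztop=s["ee_pos"][2]+39.1
for r in (160,170,180): 
    g=f[r,235:275].astype(int).sum(1)//3; print(r,g.tolist())
print([int(f[r,254].sum())//3 for r in range(132,162)])
for uv in [(254.5,151.5)]: print("lid end tool",tool(s,ray(C,uv,ztop)-s["ee_pos"])*1000)
E
python3 m.py
```

```text
axis pts [ 525.22114142 -123.63668656   60.        ] [ 539.59580556 -182.41876389   60.        ] yaw 13.74152174770225 60.51416019587414
rim [512.  -97.7  55. ]
rim [ 426.7 -118.7   55. ]
rim [ 452.6 -233.2   55. ]
front rim yaw 12.726814396815154 117.42267167231621
side rim yaw 13.857033159978121 87.77653016882911
ends along y [-215.0, -234.3, -274.0, -294.9] TCP -349.7905826336302 543.900679579192
axis x 490.8134182394345 493.3913032006671 rim y [-196.10799528975724, -200.02404288842342, -317.4103071981651] rim x [482.88498707746174, 395.1958553695679, 398.1196840355521]
160 [180, 181, 181, 183, 179, 180, 180, 181, 180, 164, 127, 130, 137, 147, 151, 147, 147, 150, 151, 149, 150, 147, 145, 150, 147, 148, 145, 137, 131, 115, 147, 176, 180, 179, 180, 179, 180, 179, 181, 180]
170 [180, 179, 180, 181, 181, 172, 136, 121, 121, 107, 111, 125, 134, 142, 149, 149, 149, 148, 147, 151, 150, 149, 147, 148, 146, 146, 145, 136, 130, 111, 128, 175, 183, 180, 182, 178, 180, 182, 180, 180]
180 [180, 181, 175, 137, 123, 121, 124, 125, 123, 119, 108, 125, 136, 145, 146, 149, 149, 150, 148, 149, 150, 149, 147, 147, 147, 149, 144, 137, 129, 105, 127, 172, 179, 179, 180, 177, 178, 179, 178, 179]
[181, 181, 182, 181, 182, 152, 84, 85, 89, 81, 84, 85, 86, 84, 85, 85, 87, 87, 87, 83, 108, 137, 144, 149, 149, 152, 148, 150, 149, 147]
lid end tool [ 57.27828492   0.63444852 -38.96507943]
```

```bash
cat >> m.py <<'E'
print("----")
for uv,dz in [((254.5,151.9),39.1),((254.5,137.3),39.1-90)]: print("lid end tool",tool(s,ray(C,uv,s["ee_pos"][2]+dz)-s["ee_pos"])*1000)
yaw=np.radians(13.5); ya=np.array([-np.sin(yaw),np.cos(yaw)]); xa=np.array([np.cos(yaw),np.sin(yaw)])
print("ends",[round(float(q[:2]@ya),1) for q in e],"rimy",[round(float(q[:2]@ya),1) for q in rim],"rimx",[round(float(q[:2]@xa),1) for q in rim],"axis x",kl[:2]@xa,kr[:2]@xa,"axis y",kl[:2]@ya,kr[:2]@ya)
P=[]
for i in range(6):
    cams.grab_frame("wrist"); q=env.state(); P.append(np.r_[q["ee_pos"],q["ee_rot"][2]])
print(np.mean(P,0),np.std(P,0))
print("hinge-TCP tool", tool(q,(kl+kr)/2-np.mean(P,0)[:3]))
E
python3 m.py | sed -n '/----/,$p'
```

```text
----
lid end tool [ 57.08952898   0.63487234 -38.96553063]
lid end tool [56.80142024  0.63704435 51.03427796]
ends [-233.7, -253.0, -292.8, -313.6] rimy [-214.5, -215.0, -332.5] rimx [475.0, 387.2, 385.6] axis x 481.8468281964171 482.10191578875464 axis y -242.83103553585607 -303.3446580892296
[ 603.00520545 -237.55198376  156.32626101  101.22810298] [0.06769344 0.29887139 0.14716009 0.01979629]
hinge-TCP tool [ 0.09666994 -0.05292165  0.09623523]
```

```bash
cat > m2.py <<'E'
from h import *
P=[];F=[]
for i in range(4):
    q=env.state(); F.append(cams.grab_frame("wrist")); P.append(np.r_[q["ee_pos"],q["ee_rot"]])
P=np.array(P); P[:,3]%=360; print(P.round(2)[[0,-1]])
s=dict(ee_pos=P[:,:3].mean(0),ee_rot=P[:,3:].mean(0)); C=cam("wrist",s)
g=lambda a:cv2.cvtColor(a,cv2.COLOR_BGR2GRAY).astype(np.float32)
f0=g(cv2.imread("pics/w6.png")); f1=g(np.mean(F,0).astype(np.uint8)); cv2.imwrite("pics/w7.png",f1)
zz=lambda o,u,v:np.array((o[0]+(u+.5)/8-.5,o[1]+(v+.5)/8-.5))
K=[]
for o,u,v in(((165,28),228,205),((170,100),240,200)):
    x,y=o; t=f0[y+8:y+44,x+14:x+42]
    r=cv2.matchTemplate(f1[y-2:y+54,x-2:x+58],t,cv2.TM_CCOEFF_NORMED); _,b,_,l=cv2.minMaxLoc(r)
    w=f1[y-2+l[1]:y-2+l[1]+36,x-2+l[0]:x-2+l[0]+28]; sh,_=cv2.phaseCorrelate(t,w.copy(),cv2.createHanningWindow((28,36),cv2.CV_32F))
    d=np.array([l[0]-16,l[1]-10])+sh; print("shift",d,b)
    K.append(ray(C,zz(o,u,v)+d,60))
kl,kr=K; d=kl-kr; h=(kl+kr)/2
print(kl,kr,"hinge",h,"yaw",np.degrees(np.arctan2(-d[0],d[1])),np.hypot(*d[:2]))
print("hinge in tool",tool(s,h-s["ee_pos"])*1000)
E
python3 m2.py
```

```text
[[ 6.0289e+02 -2.3795e+02  1.5605e+02  1.7995e+02  3.0000e-02  1.0120e+02]
 [ 6.0274e+02 -2.3823e+02  1.5565e+02  1.7998e+02  1.0000e-02  1.0117e+02]]
shift [-1.11492378 -2.21983733] 0.992415189743042
shift [-1.03021757 -2.39292085] 0.9944342374801636
[ 525.09958402 -123.69448468   60.        ] [ 539.39385104 -182.35664732   60.        ] hinge [ 532.24671753 -153.025566     60.        ] yaw 13.694443664003863 60.37860048178049
hinge in tool [ 97.17819153 -52.77720841  95.78257784][ WARN:0@2.507] global loadsave.cpp:1063 imwrite_ Unsupported depth image for selected encoder is fallbacked to CV_8U.
```

{"op": "apply_moves", "data": {"deltas": [[0.03, -0.016, 0.002, -0.01, -1], [0.06, -0.032, 0.005, -0.02, -1], [0.085, -0.045, 0.008, -0.03, -1], [0.1, -0.0534, 0.01, -0.042, -1], [0.1, -0.0534, 0.01, -0.042, -1]]}}

```text
time_s: 7.05
ee_pos: [529.1, -148.9, 145.4]
ee_rot: [-179.9, -0.1, 103.7]
force: [0.0, -0.8, -0.6]
gripper_width: 10.2
gripper_force: 25.0
```

{"op": "apply_moves", "data": {"deltas": [[0, 0, 0, 0, -1], [0, 0, 0, 0, -1], [0, 0, 0, 0, -1], [0, 0, 0, 0, -1]]}}

```text
time_s: 7.45
ee_pos: [531.4, -151.1, 145.3]
ee_rot: [180.0, 0.0, 103.5]
force: [0.4, 0.2, -1.4]
gripper_width: 9.8
gripper_force: 25.0
```

```bash
cat > st.py <<'E'
from h import *
P=[]
for i in range(6):
    cams.grab_frame("top"); q=env.state(); P.append(np.r_[q["ee_pos"],q["ee_rot"][2],q["force"]])
m=np.mean(P,0); print(q["time_s"],m.round(2),np.std(P,0).round(2))
E
python3 st.py; python3 - <<'E'
from h import *
s=env.state(); f=cams.grab_frame("side"); cv2.imwrite("pics/s8.png",f)
C=cam("side"); h=np.array([532.25,-153.03,60]); u,v=proj(C,h).astype(int); print(u,v)
x0,y0=u-50,v-60
cv2.imwrite("pics/s8c.png",cv2.resize(f[y0:y0+75,x0:x0+100],(800,600),interpolation=cv2.INTER_CUBIC)); print(x0,y0)
E
```

```text
7.75 [ 5.3111e+02 -1.5075e+02  1.4533e+02  1.0356e+02 -1.8000e-01  1.5000e-01
 -1.9600e+00] [0.11 0.13 0.04 0.01 0.54 0.36 0.57]
249 247
199 187
```

View pics/s8c.png

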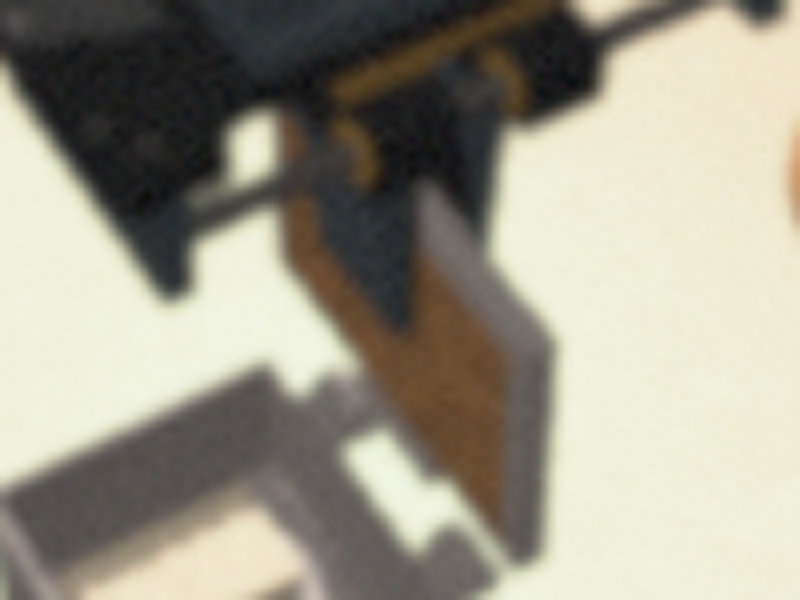

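```bash
python3 - <<'E'
from h import *
C=cam("side"); Y=rot([0,0,13.6]); h=np.array([532.25,-153.03,60]); z=lambda p:(((proj(C,p)-[199,187])+.5)*8-.5).round(0)
lo=np.array([532.25,-153.03,80.9]); to=h-Y@[52.5,0,60]
for p in [(5,-60,13.5),(-5,-60,13.5),(5,-60,103.5),(-5,-60,103.5),(-5,60,103.5),(-5,60,13.5),(-6,18,6),(-6,-18,6),(0,-18,0)]: print("lid",p,z(lo+Y@p))
for p in [(45,60,55),(52.5,40,66),(52.5,20,66),(52.5,-20,66),(46.5,-20,60),(58.5,-20,60)]: print("tin",p,z(to+Y@p))
E
```

```text
lid (5, -60, 13.5) [550. 565.]
lid (-5, -60, 13.5) [516. 583.]
lid (5, -60, 103.5) [566. 343.]
lid (-5, -60, 103.5) [530. 361.]
lid (-5, 60, 103.5) [265.  34.]
lid (-5, 60, 13.5) [275. 264.]
lid (-6, 18, 6) [351. 388.]
lid (-6, -18, 6) [423. 483.]
lid (0, -18, 0) [442. 487.]
tin (45, 60, 55) [271. 356.]
tin (52.5, 40, 66) [330. 370.]
tin (52.5, 20, 66) [367. 420.]
tin (52.5, -20, 66) [446. 525.]
tin (46.5, -20, 60) [426. 548.]
tin (58.5, -20, 60) [464. 528.]
```

The side view shows the lid upright above the hinge, cork toward the tin; the tin knuckles are at about (350,395) and (455,560). I'll sharpen the lid's lengthwise offset in the hand from pictures already taken.

```bash
python3 - <<'E'
from h import *
f=cv2.imread("pics/w2.png").astype(int); p=np.load("w2.npy"); s=dict(ee_pos=p[:3],ee_rot=p[3:]); C=cam("wrist",s)
print("w2 +end");
for r in range(33,46): print(r,f[r,289:295].sum(1)//3, end=' ')
print("\n-end")
for r in range(145,160): print(r,f[r,282:289].sum(1)//3, end=' ')
print()
g=np.array([495.45,178.9]); yd=np.array([.1575,.9875])
for uv in [(291.5,37),(291.5,38),(291.5,39),(285,151),(285,152),(285,153)]: print(uv,(ray(C,uv,109.5)[:2]-g)@yd)
E
```

```text
w2 +end
33 [194 195 195 195 195 194] 34 [193 195 193 195 195 196] 35 [196 195 194 196 196 196] 36 [189 188 187 191 186 190] 37 [174 173 172 170 169 172] 38 [171 167 161 159 161 161] 39 [179 159 159 156 163 167] 40 [180 165 166 163 166 167] 41 [178 179 178 176 171 170] 42 [179 180 178 176 171 169] 43 [179 180 178 174 170 168] 44 [182 178 177 173 171 169] 45 [179 179 176 173 170 167] 
-end
145 [146 162 163 163 160 161 156] 146 [147 160 162 162 161 161 156] 147 [149 163 163 161 162 160 154] 148 [149 162 163 163 162 160 152] 149 [154 164 162 162 162 160 150] 150 [155 161 165 162 163 161 150] 151 [153 157 158 156 157 158 145] 152 [130 132 134 136 140 143 134] 153 [ 94  97  97  98 128 134 138] 154 [ 86  82  84  87 124 135 148] 155 [101  99  98  92 114 135 145] 156 [123 121 121 116 120 166 172] 157 [132 128 130 128 132 182 191] 158 [131 132 131 130 131 181 191] 159 [133 132 130 129 132 181 192] 
(291.5, 37) 56.938765879148214
(291.5, 38) 56.01420883667574
(291.5, 39) 55.0880542073293
(285, 151) -60.06911133803944
(285, 152) -61.20661600831172
(285, 153) -62.34630097916884
```

The lid offset agrees: its centre is about 2.4 mm toward tool −x, which the current pose already allows for. I'll lower in steps and watch the force.

{"op": "apply_moves", "data": {"deltas": [[0, 0, 0.006, 0, -1], [0, 0, 0.011, 0, -1], [0, 0, 0.015, 0, -1], [0, 0, 0.017, 0, -1], [0, 0, 0.017, 0, -1]]}}

```text
time_s: 8.3
ee_pos: [530.7, -150.4, 127.9]
ee_rot: [-180.0, -0.0, 103.6]
force: [-0.7, 0.6, -2.2]
gripper_width: 9.9
gripper_force: 25.0
```

```bash
python3 st.py
```

```text
8.6 [ 5.3105e+02 -1.5054e+02  1.2852e+02  1.0358e+02  3.2000e-01  1.3000e-01
 -1.4700e+00] [0.08 0.03 0.15 0.   0.3  0.41 0.46]
```

{"op": "apply_moves", "data": {"deltas": [[0, 0, 0.002, 0, -1], [0, 0, 0.004, 0, -1], [0, 0, 0.006, 0, -1], [0, 0, 0.006, 0, -1], [0, 0, 0.006, 0, -1]]}}

```text
time_s: 9.1
ee_pos: [530.9, -150.5, 122.3]
ee_rot: [-180.0, -0.0, 103.6]
force: [-0.2, 0.2, -0.8]
gripper_width: 9.8
gripper_force: 25.0
```

```bash
python3 st.py
```

```text
9.4 [ 5.3101e+02 -1.5053e+02  1.2248e+02  1.0358e+02  2.0000e-02  9.0000e-02
 -1.4300e+00] [0.02 0.02 0.03 0.   0.54 0.48 0.63]
```

{"op": "apply_moves", "data": {"deltas": [[0, 0, 0.001, 0, -1], [0, 0, 0.002, 0, -1], [0, 0, 0.003, 0, -1], [0, 0, 0.0038, 0, -1], [0, 0, 0.0038, 0, -1]]}}

```text
time_s: 9.9
ee_pos: [530.9, -150.5, 118.4]
ee_rot: [-180.0, -0.0, 103.6]
force: [0.1, -0.1, -1.8]
gripper_width: 10.0
gripper_force: 25.0
```

```bash
python3 st.py; python3 - <<'E'
from h import *
F=np.mean([cams.grab_frame("side") for i in range(6)],0).astype(np.uint8); cv2.imwrite("pics/s9.png",F)
x0,y0=222,220
cv2.imwrite("pics/s9c.png",cv2.resize(F[y0:y0+45,x0:x0+60],(800,600),interpolation=cv2.INTER_CUBIC))
E
```

```text
10.2 [ 5.3098e+02 -1.5051e+02  1.1865e+02  1.0358e+02 -2.7000e-01  3.0000e-02
 -1.6200e+00] [0.03 0.01 0.05 0.   0.33 0.49 0.25]
```

View pics/s9c.png

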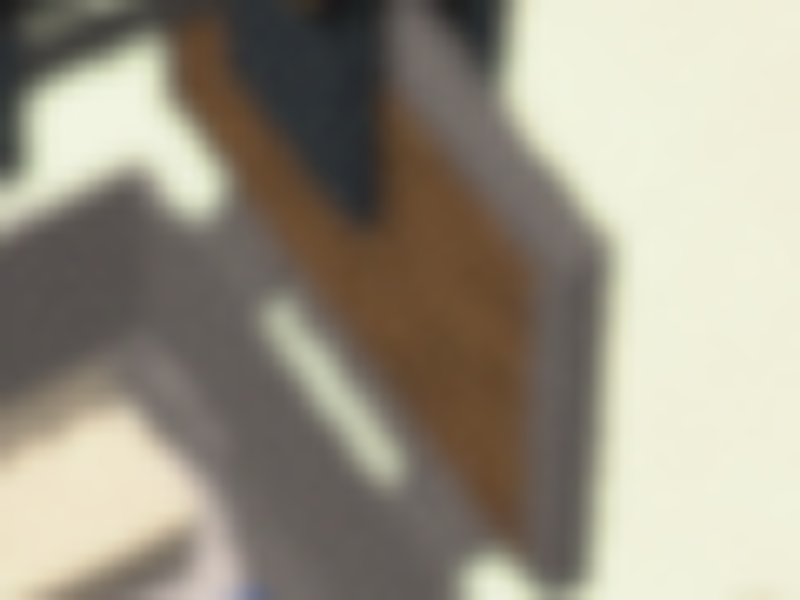

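The lid knuckle sits between the tin's knuckles with no contact force. A bright slit from (270,300) to (400,485) separates it from the rear wall. Measuring the slit's width will check the x fit.

```bash
python3 - <<'E'
from h import *
C=cam("side"); Y=rot([0,0,13.6]); h=np.array([532.25,-153.03,60])
F=cv2.cvtColor(cv2.imread("pics/s9.png"),cv2.COLOR_BGR2GRAY).astype(np.float32)
q=lambda u,v:np.array([222+(u+.5)/13.333-.5,220+(v+.5)/13.333-.5])
a,b=q(270,300),q(400,485); d=(b-a)/np.linalg.norm(b-a); n=np.array([d[1],-d[0]])
xs=np.arange(-8,8.01,.5); pr=[]
for t in np.linspace(.3,.7,9):
    c=a+t*(b-a); pts=(c+xs[:,None]*n).astype(np.float32); pr.append(cv2.remap(F,pts[None,:,0],pts[None,:,1],cv2.INTER_LINEAR)[0])
m=np.mean(pr,0); print(np.c_[xs,m].round(1).tolist())
# predictions along same normal, about slit centre line
mid=(a+b)/2
cd=np.array([-142,-427,641.]); cd=Y.T@cd
al=np.arctan2(cd[2],cd[0]); # view dir in xz
for nm,p in [("wall rear rim",(-7.5,0,-5)),("wall rear base",(-7.5,0,-60)),("knuckle near",(6*np.cos(al+np.pi/2),0,6*np.sin(al+np.pi/2))),("knuckle far",(-6*np.cos(al+np.pi/2),0,-6*np.sin(al+np.pi/2))),("wall front rim",(-10,0,-5)),("panel low cork",(-5,0,7.5)),("x+1",(1,0,0)),("0",(0,0,0)),("z+1",(0,0,1))]:
    print(nm,round(float((proj(C,h+Y@p)-mid)@n),2))
print("g ends t", [float((proj(C,h+Y@np.array([-6,y,0]))-mid)@d) for y in(20,-20)], np.linalg.norm(b-a)/2)
E
```

```text
[[-8.0, 98.6], [-7.5, 96.7], [-7.0, 95.4], [-6.5, 94.7], [-6.0, 94.4], [-5.5, 94.6], [-5.0, 94.6], [-4.5, 94.5], [-4.0, 95.0], [-3.5, 97.1], [-3.0, 102.9], [-2.5, 114.0], [-2.0, 130.3], [-1.5, 151.0], [-1.0, 170.2], [-0.5, 183.7], [0.0, 187.3], [0.5, 180.0], [1.0, 163.3], [1.5, 143.0], [2.0, 123.8], [2.5, 108.6], [3.0, 97.4], [3.5, 89.7], [4.0, 84.2], [4.5, 81.4], [5.0, 79.9], [5.5, 79.3], [6.0, 79.8], [6.5, 80.5], [7.0, 80.5], [7.5, 80.2], [8.0, 80.1]]
wall rear rim -0.86
wall rear base -8.84
knuckle near 0.42
knuckle far 6.0
wall front rim -1.96
panel low cork 2.18
x+1 3.65
0 3.21
z+1 3.37
g ends t [-8.432497577323502, 7.910693202945453] 8.47927627285309
```

```bash
python3 - <<'E'
from h import *
P=[];F=[]
for i in range(5):
    q=env.state(); F.append(cams.grab_frame("wrist")); P.append(np.r_[q["ee_pos"],q["ee_rot"]])
P=np.array(P); P[:,3]%=360; s=dict(ee_pos=P[:,:3].mean(0),ee_rot=P[:,3:].mean(0)); np.save("w10.npy",np.r_[s["ee_pos"],s["ee_rot"]]); print(s)
f=np.mean(F,0); cv2.imwrite("pics/w10.png",f.astype(np.uint8)); C=cam("wrist",s); Y=rot([0,0,13.6]); h=np.array([532.25,-153.03,60])
for nm,p in [("rimBL out",(-7.5,60,-5)),("rim rear y40",(-7.5,40,-5)),("rimFL",(-97.5,60,-5)),("knL end +x",(6,40,0)),("knL -x",(-6,40,0)),("lid bot -x",(-5,60,7.5)),("lid bot +x",(5,60,7.5)),("lid top -x",(-5,60,97.5)),("lid top +x",(5,60,97.5)),("lid top mid y40",(0,40,97.5))]: print(nm,proj(C,h+Y@p).round(1))
g=f.mean(2)
for r in range(120,200,5): print(r,g[r,225:285:1].round(0).astype(int).tolist())
print("rimcol",[int(v) for v in g[100:200,200]])
E
```

```text
{'ee_pos': array([ 530.95728523, -150.50431885,  118.62523756]), 'ee_rot': array([ 1.79997592e+02, -4.72455842e-03,  1.03579386e+02])}
rimBL out [245.5 135.5]
rim rear y40 [245.7 159.5]
rimFL [136.8 135.3]
knL end +x [261.7 160.5]
knL -x [247.3 160.4]
lid bot -x [248.2 136.7]
lid bot +x [260.9 136.7]
lid top -x [244.  151.5]
lid top +x [265.2 151.5]
lid top mid y40 [254.5 192.2]
120 [176, 177, 178, 177, 178, 177, 177, 177, 177, 177, 177, 177, 177, 177, 177, 177, 177, 177, 178, 177, 177, 178, 178, 177, 178, 177, 177, 176, 177, 177, 177, 176, 178, 178, 178, 179, 178, 178, 179, 178, 178, 180, 179, 180, 179, 179, 178, 179, 179, 178, 178, 179, 178, 178, 178, 178, 177, 178, 178, 178]
125 [176, 177, 176, 177, 176, 177, 178, 177, 177, 177, 177, 178, 178, 178, 178, 179, 179, 179, 178, 178, 177, 178, 178, 177, 177, 177, 177, 176, 177, 176, 176, 177, 177, 177, 178, 178, 179, 179, 179, 179, 179, 178, 179, 179, 178, 178, 179, 179, 178, 178, 178, 179, 179, 178, 178, 178, 178, 179, 179, 178]
130 [176, 176, 176, 176, 177, 177, 177, 177, 177, 177, 177, 177, 177, 178, 178, 178, 178, 179, 178, 178, 178
[... 3768 characters left out ...]
2, 99, 96, 117, 129, 135, 141, 141, 141, 141, 141, 142, 141, 141, 140, 141, 140, 139, 136, 129, 124, 97, 141, 169, 173, 173, 173, 172, 173, 173, 174, 174, 174, 174, 175, 175, 174, 174, 173, 174, 174, 174]
rimcol [176, 177, 177, 177, 176, 176, 176, 177, 176, 177, 175, 176, 175, 175, 175, 175, 174, 174, 175, 175, 176, 177, 176, 176, 177, 176, 176, 176, 176, 176, 177, 159, 113, 80, 78, 96, 126, 134, 114, 88, 80, 94, 112, 114, 115, 115, 116, 116, 114, 114, 114, 114, 145, 167, 166, 167, 167, 167, 168, 166, 167, 167, 167, 166, 165, 166, 164, 164, 164, 167, 170, 173, 174, 172, 170, 169, 140, 86, 118, 137, 137, 138, 137, 138, 137, 138, 136, 137, 137, 137, 137, 137, 138, 132, 114, 83, 62, 83, 86, 71]
```

```bash
python3 - <<'E'
import cv2
f=cv2.imread("pics/w10.png").mean(2)
print([(r,int(f[r,252:257].mean())) for r in list(range(134,143))+list(range(148,158))])
print([(r,int(f[r,170:240].mean())) for r in range(128,142)])
E
```

```text
[(134, 176), (135, 176), (136, 177), (137, 147), (138, 80), (139, 80), (140, 79), (141, 79), (142, 79), (148, 79), (149, 82), (150, 82), (151, 88), (152, 112), (153, 129), (154, 135), (155, 138), (156, 141), (157, 141)]
[(128, 175), (129, 175), (130, 175), (131, 156), (132, 108), (133, 79), (134, 79), (135, 97), (136, 127), (137, 138), (138, 117), (139, 88), (140, 81), (141, 93)]
```

{"op": "apply_moves", "data": {"deltas": [[0.0004, 0, 0.0003, 0, -1], [0.0004, 0, 0.0003, 0, -1], [0.0004, 0, 0.0003, 0, -1], [0.0004, 0, 0.0003, 0, -1], [0.0004, 0, 0.0003, 0, -1]]}}

```text
time_s: 11.25
ee_pos: [530.9, -150.1, 118.3]
ee_rot: [180.0, -0.0, 103.6]
force: [0.2, 0.9, -1.8]
gripper_width: 9.9
gripper_force: 25.0
```

```bash
python3 st.py; python3 -c "
from workcell import env
print(env.job_done())"
```

```text
11.55 [ 5.3087e+02 -1.5013e+02  1.1834e+02  1.0358e+02 -1.0000e-01  2.0000e-01
 -1.6400e+00] [0.01 0.02 0.02 0.   0.72 0.4  0.53]
the job is handed in; nothing more can be done
None
```

I handed the job in at 11.6 s with the lid held upright at the tin's hinge, cork toward the mouth and no sign of contact in the force reading; its knuckle measured within about 0.5 mm sideways, and the height comes from the slot-floor reference rather than a direct check.

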